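# Sort the carving tools back into their trays

## Robot

A 7-joint arm with a two-finger parallel gripper is mounted at the origin on the work surface. World frame = base frame: x ahead of the robot, y to its left, z up, the work surface at z = 0. Lengths are in m, angles in rad, forces in N, time in s.
With the tool pointing down it reaches from about 0.425 to 0.825 m from the base axis. Payload 3.6 kg.
Tool frame: the origin (TCP) lies at the very end of the fingers, on their centre line; the grasp point (between the pads) lies grasp_offset behind it (grasp_offset is the distance from the TCP to the grasp point, in m); z points along the fingers, y is the line along which they close (so a half turn about z gives the same grasp; the last joint's range is limited). The gripper opens to 85 mm and grips with 20 to 120 N. Pads are 22 mm wide; open, the fingers measure 114 mm over their backs; the gripper's body (76 mm by 85 mm) begins 54 mm behind the grasp point. The pads swing forward as they close: fully open they stand 13 mm farther back than shut.
Start: joints at [-1.214, 0.615, -0.013, 1.423, 0.008, 1.103, -0.04], TCP at [0.243, 0.603, 0.231] pointing down, gripper open.
Joint ranges: [-3.12, 3.12], [-0.3, 2.06], [-1.34, 1.32], [0.26, 2.42], [-1.36, 4.5], [0.01, 1.98], [-2.84, 2.84]. Speed limits (rad/s): [2.79, 2.79, 3.14, 3.14, 3.14, 3.14, 3.14].

## Interface

Orientations are given as a rotation vector (axis times angle).
In Python, from bench import * gives the robot as it stands.
- The arm moves only by the shell command python3 -m pendant 'ROWS' [FORCE]. ROWS is JSON, a list of rows, each a list of 7 numbers: the finger opening in m, from 0 to 0.0854, then the shift along the tool's x, y, z in m, then the turn, a rotation vector about the tool's x, y, z in rad. In form: [[jaw, x, y, z, ax, ay, az], ...]. A call has 1 to 20 rows; each row shifts and turns the commanded pose from where the row before left it, along the tool's axes as they then stand; what a row does not reach is not made up. A row lasts 1/12 s, in which the tool goes at most 41.7 mm and 7.16 degrees, less where a joint would pass 70% of its speed; a pose out of reach is approached as far as the arm can. A call is refused whole if a number of a shift passes 0.0417 or a number of a turn 0.125, either way. A call with a gripper value outside its range is refused whole. The fingers move at their own pace and stop on an object; FORCE is the grip in N (left out, the last holds). Time passes only in rows, so rows that do not move let the fingers close. It gives the time, the measured TCP pose, the force, the opening and the grip force at its end, in the units of the state.
- observe(): the state, without advancing time (a new reading comes with each control period).
- grab_frame(name): name is "side" or "top"; returns the picture (400x640x3 uint8, red, green, blue); there is no depth.
- calibration(name): a dict with "fovy" (degrees; the focal length in pixels is half the picture's height over the tangent of half this angle, whatever the lens; pixels are square), "cx", "cy" (the principal point, pixels), "world_to_cam" (4x4, takes a point from world to camera coordinates). Camera axes: x right, y down, z forward; pixel columns grow to the right and rows downward; lengths in m; the calibration is good to about 2 mm. A picture is of the moment at which its call begins. calibration takes no time and is no camera call.
- finish_job(): hands the job in; it is judged then, once.
The state is a dict: "time": time; "q": joint angles; "qvel": joint speeds; "tau": joint torques, N m; "tool_pos": TCP position; "ee_rot": TCP orientation; "ft_force": force on the tool from outside, world axes, zero at the start; "wrist_torque": the same for the moment, N m; "grip_width": opening from 0.0 (shut) to 1.0 (fully open); "grip_force": force on a finger pad.
Only numpy, scipy, OpenCV 4.12 (cv2) and the standard library are available. Lean on these libraries where they do the work, as an engineer would, in place of code of your own. Each camera call takes 0.05 s, during which the arm holds its last target. There are 200 camera calls.

## Task

Clear the mask carver's bench: lay the two long gouges side by side in the long plywood tray, the two short palm gouges (with the knob ends) side by side in the short plywood tray, and the whetstone in the narrow grey holder. Everything should end up lying flat on the floor of its tray, lengthwise, wholly between the walls and let go; blades may point either way. Leave the varnish jar and the tape roll where they are.

Things in the scene. Friction and masses are not known exactly. Their poses are not given: they have to be found in the camera images.
- long_gouge_a: Long carving gouge, 190 mm, lying flat: straight light-wood handle, flat-sided, 22 mm wide and high, then a steel blade 12 mm wide, its underside 6 mm above the handle's. 0.11 kg. Origin: underside of the handle at the grip and balance point; x to the blade tip (handle end -60, blade from +50, tip +130 mm), y across, z up. Grip across y. At the start the blade points roughly to the robot.
- long_gouge_b: Other long carving gouge, 190 mm, lying flat: straight light-wood handle, flat-sided, 22 mm wide and high, then a steel blade 12 mm wide, its underside 6 mm above the handle's. 0.11 kg. Origin: underside of the handle at the grip and balance point; x to the blade tip (handle end -60, blade from +50, tip +130 mm), y across, z up. Grip across y. At the start the blade points roughly to the robot.
- palm_gouge_a: Short palm gouge, 119 mm, lying flat: light-wood handle 22 mm wide and high ending in a round knob 36 mm across, then a steel blade 12 mm wide. 0.07 kg. Origin: underside of the handle at the grip point; x to the blade tip (knob end -44, flat sides -8 to +30, tip +75 mm), y across, z up. Grip across y. At the start the blade points roughly away from the robot.
- palm_gouge_b: Other short palm gouge, 119 mm, lying flat: light-wood handle 22 mm wide and high ending in a round knob 36 mm across, then a steel blade 12 mm wide. 0.07 kg. Origin: underside of the handle at the grip point; x to the blade tip (knob end -44, flat sides -8 to +30, tip +75 mm), y across, z up. Grip across y. At the start the blade points roughly towards the robot.
- whetstone: Grey whetstone, a flat slab 130 mm long (x), 46 mm wide (y), 22 mm high, about 0.26 kg. Origin: centre of its underside. Grip it across y. At the start its length points roughly away from the robot.
- long_tray: Long light-coloured plywood tray, 230 mm long (y) by 116 mm (x): room for two long gouges side by side, lying along it. Fixed. Inside 220 mm (y) by 106 mm (x); floor 4 mm above the bench; lips 3 mm above the floor along the long sides, walls 14 mm above it at the two ends. Origin: centre of its underside; y along it (roughly left-right), z up. In any of three places in a far row.
- short_tray: Short light-coloured plywood tray, 155 mm long (y) by 116 mm (x): room for two palm gouges side by side, lying along it. Fixed. Inside 145 mm (y) by 106 mm (x); floor 4 mm above the bench; lips 3 mm above the floor along the long sides, walls 14 mm above it at the two ends. Origin: centre of its underside; y along it (roughly left-right), z up. In any of three places in a far row.
- stone_holder: Narrow grey plastic whetstone holder, 170 mm long (y) by 86 mm (x). Fixed. Inside 160 mm (y) by 76 mm (x); floor 4 mm above the bench; lips 3 mm above the floor along the long sides, walls 14 mm above it at the two ends. Origin: centre of its underside; y along it (roughly left-right), z up. In any of three places in a far row.
- varnish_jar: Bystander: small closed amber glass jar with a dark lid, 48 mm across, 52 mm high, standing loose among the tools. Origin: centre of its underside.
- tape_roll: Bystander: roll of yellow tape lying flat and loose among the tools, 70 mm across, 50 mm hole, 24 mm high. Origin: centre of its underside.

How it is judged:
At the end, for the whole second after the job is handed in: Each thing is at rest in its own tray, underside 1-8 mm above the bench, tilt under 0.035 rad, along the tray within 0.25 rad (stone 0.2); origin from the tray's middle, across / along: long gouges 45 / 60 mm, palm gouges 45 / 50, stone 17 / 19. Jar and tape not moved (x of long_gouge_a in the frame of long_tray between -0.045 and 0.045 m and y of long_gouge_a in the frame of long_tray between -0.06 and 0.06 m and z of long_gouge_a in the frame of long_tray between 0.001 and 0.008 m and angle between each of long_gouge_a, long_gouge_b, palm_gouge_a, palm_gouge_b, whetstone's own z axis and vertical below 0.035 rad and angle between the x axis of each of long_gouge_a, long_gouge_b and the y axis of long_tray, either way round below 0.25 rad and linear speed of each of long_gouge_a, long_gouge_b, palm_gouge_a, palm_gouge_b, whetstone below 0.02 m/s and angular speed of each of long_gouge_a, long_gouge_b, palm_gouge_a, palm_gouge_b, whetstone below 0.2 rad/s and x of long_gouge_b in the frame of long_tray between -0.045 and 0.045 m and y of long_gouge_b in the frame of long_tray between -0.06 and 0.06 m and z of long_gouge_b in the frame of long_tray between 0.001 and 0.008 m and x of palm_gouge_a in the frame of short_tray between -0.045 and 0.045 m and y of palm_gouge_a in the frame of short_tray between -0.05 and 0.05 m and z of palm_gouge_a in the frame of short_tray between 0.001 and 0.008 m and angle between the x axis of each of palm_gouge_a, palm_gouge_b and the y axis of short_tray, either way round below 0.25 rad and x of palm_gouge_b in the frame of short_tray between -0.045 and 0.045 m and y of palm_gouge_b in the frame of short_tray between -0.05 and 0.05 m and z of palm_gouge_b in the frame of short_tray between 0.001 and 0.008 m and x of whetstone in the frame of stone_holder between -0.017 and 0.017 m and y of whetstone in the frame of stone_holder between -0.019 and 0.019 m and z of whetstone in the frame of stone_holder between 0.001 and 0.008 m and angle between the x axis of whetstone and the y axis of stone_holder, either way round below 0.2 rad); the robot touches nothing.
It fails at once if the varnish jar or the tape roll is moved by more than 20 mm (distance of any of varnish_jar, tape_roll from where it was at the start of the episode above 0.02 m).
It also fails if it takes over 104 s, if anything falls off the work surface, if the arm or the gripper's body presses on something with over 40 N, if the wrist force passes 120 N, or if a joint passes its speed limit or range.

## Working session

There is one attempt and no reset: what is moved stays moved. The work goes in short steps, Python scripts to look and compute and a shell command to move; the robot and the scene stay as the last step left them, time stands still between calls to the robot, and variables do not carry over. Pictures are saved under pics/ and viewed, at most 14 in all, crops included, and the job is handed in when it is done.

```bash
mkdir -p pics; ls; python3 - <<'E'
from bench import *
import cv2,numpy as np
for n in("top","side"):
    im=grab_frame(n); cv2.imwrite(f"pics/{n}0.png",im[:,:,::-1])
    c=calibration(n); print(n,c["fovy"],c["cx"],c["cy"],np.round(c["world_to_cam"],4).tolist())
s=observe(); print({k:np.round(v,4).tolist() for k,v in s.items()})
try: print(grasp_offset)
except Exception as e: print(e)
E
```

```text
pics
top 55.66030838461127 325.1851301082094 198.0990276552186 [[-0.0147, -0.9993, -0.033, 0.0259], [-0.9948, 0.018, -0.1005, 0.5181], [0.101, 0.0314, -0.9944, 0.8253], [0.0, 0.0, 0.0, 1.0]]
side 50.35981775448596 319.8540167017391 198.20799291026648 [[0.7647, -0.6442, 0.0144, -0.4099], [-0.4687, -0.5715, -0.6736, 0.2864], [0.4422, 0.5084, -0.739, 0.8832], [0.0, 0.0, 0.0, 1.0]]
{'time': 0.1, 'q': [-1.2135, 0.6158, -0.0126, 1.4248, 0.0081, 1.1034, -0.0404], 'qvel': [-0.001, -0.0022, 0.0015, -0.0037, 0.0005, -0.0007, 0.0007], 'tau': [0.0015, -47.0385, 0.2603, -17.1572, 0.0101, 0.0059, 0.0], 'tool_pos': [0.2431, 0.6021, 0.2302], 'ee_rot': [-0.599, -3.0835, 0.0036], 'ft_force': [0.4207, 0.6399, 0.1416], 'wrist_torque': [0.0367, 0.0759, -0.0361], 'grip_force': 0.0, 'grip_width': 0.9981}
0.0187
```

View pics/top0.png

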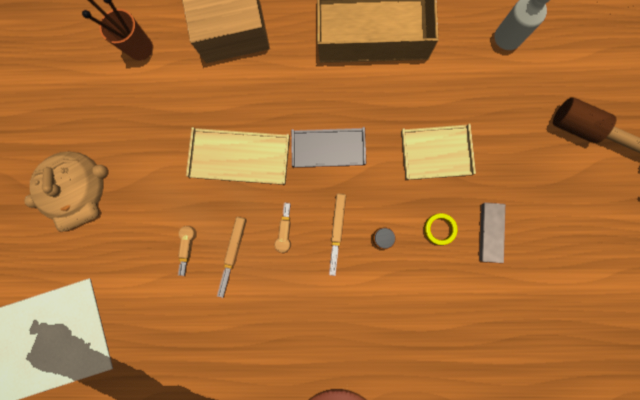

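View pics/side0.png

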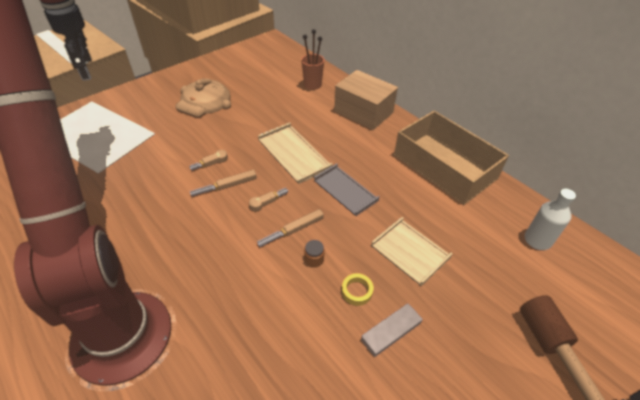

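The top view shows, from left to right: palm gouge (185,250), long gouge (232,257), palm gouge (284,228), long gouge (338,235), jar (384,238), tape (441,229) and whetstone (493,233). The trays are long (238,156), holder (329,148) and short (438,152). The side view shows all the same items unoccluded.

```bash
python3 - <<'E'
from bench import *
import cv2
print(calibration("top").keys(), {k:v for k,v in calibration("top").items() if k not in("world_to_cam",)})
t=cv2.imread("pics/top0.png"); s=cv2.imread("pics/side0.png")
cv2.imwrite("pics/c1.png",cv2.resize(t[120:310,175:355],None,fx=4,fy=4,interpolation=cv2.INTER_CUBIC)[:600])
def crop(im,x0,y0,w,h,f,n): cv2.imwrite(n,cv2.resize(im[y0:y0+h,x0:x0+w],None,fx=f,fy=f,interpolation=cv2.INTER_CUBIC))
crop(t,170,120,190,190,3,"pics/c1.png")
crop(t,325,120,190,190,3,"pics/c2.png")
crop(s,180,115,200,150,4,"pics/c3.png")
crop(s,300,160,160,200,3,"pics/c4.png")
E
```

```text
dict_keys(['fovy', 'cx', 'cy', 'world_to_cam']) {'fovy': 55.66030838461127, 'cx': 325.1851301082094, 'cy': 198.0990276552186}
```

View pics/c1.png

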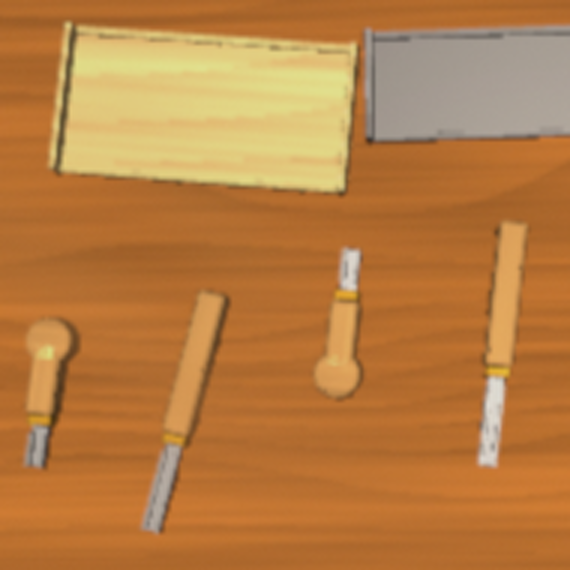

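View pics/c2.png

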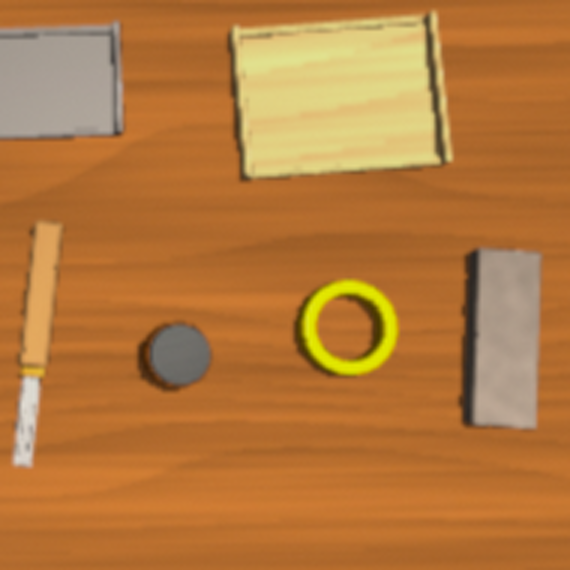

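View pics/c3.png

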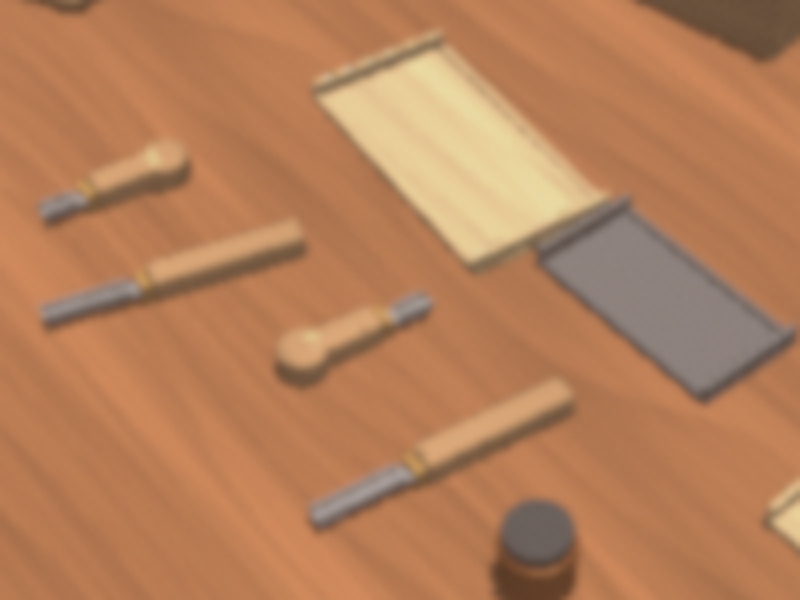

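View pics/c4.png

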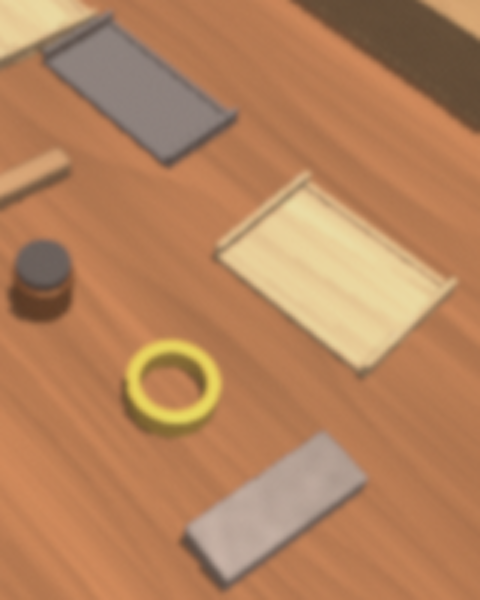

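The crops give readable corners and ends of every tool and tray in both views; I triangulate them, with crop pixels listed in the code.

```bash
cat > h.py <<'E'
from bench import *
import cv2,numpy as np
def P(n):
    c=calibration(n); f=200/np.tan(np.radians(c["fovy"])/2)
    return np.array([[f,0,c["cx"]],[0,f,c["cy"]],[0,0,1]])@np.array(c["world_to_cam"])[:3]
O={1:(170,120,3),2:(325,120,3),3:(180,115,4),4:(300,160,3)}
def px(c,u): x,y,f=O[c]; return np.array([(u[0]+.5)/f-.5+x,(u[1]+.5)/f-.5+y])
def proj(n,X): p=P(n)@np.append(X,1); return p[:2]/p[2]
def tri(a,b):
    X=cv2.triangulatePoints(P("top"),P("side"),a.reshape(2,1),b.reshape(2,1)).ravel(); X=X[:3]/X[3]
    return X, np.linalg.norm(proj("top",X)-a),np.linalg.norm(proj("side",X)-b)
def onz(n,u,z):
    p=P(n); A=np.column_stack([p[:,0],p[:,1],-np.array([u[0],u[1],1])]); return np.linalg.solve(A,-(p[:,2]*z+p[:,3]))[:2]
E
cat > m.py <<'E'
from h import *
L=[("LA end",1,213,293,3,297,226),("LA fer",1,175,439,3,146,276),("LA tip",1,152,530,3,46,315),
("LB end",1,513,222,3,565,385),("LB fer",1,498,370,3,413,461),("LB tip",1,487,466,3,317,517),
("Pl knob",1,51,340,3,169,157),("Pl fer",1,39,420,3,87,190),("Pl tip",1,35,466,3,46,211),
("Pr knob",1,339,376,3,302,350),("Pr fer",1,346,295,3,381,315),("Pr tip",1,350,249,3,428,299),
("W1",2,478,249,4,325,433),("W2",2,540,252,4,366,480),("W3",2,536,428,4,226,579),("W4",2,472,426,4,186,535),
("LT1",1,66,22,3,440,36),("LT2",1,51,171,3,316,85),("LT3",1,357,43,3,607,195),("LT4",1,345,192,3,473,262),
("H1",1,368,29,3,628,199),("H2",1,371,142,3,541,248),("H3",2,119,24,4,234,113),("H4",2,122,133,4,168,158),
("S1",2,233,27,4,308,176),("S2",2,244,180,4,217,252),("S3",2,434,13,4,455,282),("S4",2,451,161,4,363,367)]
for n,c,u,v,d,w,x in L:
    a,b=px(c,(u,v)),px(d,(w,x)); X,e,g=tri(a,b); z=.018 if n[0] in"HS" or n[:2]=="LT" else .022
    print(n,X.round(4),round(e,1),round(g,1),"top@",z,onz("top",a,z).round(4),"side@",onz("side",b,z).round(4))
E
python3 m.py
```

```text
LA end [0.476  0.21   0.0275] 1.3 0.8 top@ 0.022 [0.4786 0.2098] side@ [0.477  0.2164]
LA fer [0.3697 0.237  0.0253] 0.3 0.2 top@ 0.022 [0.37   0.2375] side@ [0.3706 0.2406]
LA tip [0.3026 0.2558 0.0168] 0.2 0.1 top@ 0.022 [0.3037 0.254 ] side@ [0.3008 0.251 ]
LB end [ 0.5266 -0.0166  0.025 ] 0.7 0.5 top@ 0.022 [ 0.5283 -0.0176] side@ [ 0.5272 -0.014 ]
LB fer [ 0.416  -0.0031  0.0226] 1.0 0.7 top@ 0.022 [ 0.4178 -0.0043] side@ [ 0.4149 -0.0017]
LB tip [0.3471 0.005  0.0157] 0.1 0.1 top@ 0.022 [0.3475 0.005 ] side@ [0.345  0.0007]
Pl knob [0.4449 0.3321 0.0244] 0.1 0.1 top@ 0.022 [0.4451 0.3329] side@ [0.4458 0.3347]
Pl fer [0.3841 0.3423 0.02  ] 0.7 0.4 top@ 0.022 [0.3854 0.3407] side@ [0.3825 0.3411]
Pl tip [0.351  0.3447 0.0178] 0.0 0.0 top@ 0.022 [0.3514 0.3429] side@ [0.3495 0.3401]
Pr knob [0.4138 0.1149 0.0247] 0.7 0.5 top@ 0.022 [0.415  0.1145] side@ [0.414  0.1179]
Pr fer [0.4738 0.1102 0.0213] 0.9 0.6 top@ 0.022 [0.4754 0.109 ] side@ [0.4722 0.1105]
Pr tip [0.5098 0.1074 0.015 ] 0.5 0.3 top@ 0.022 [0.5101 0.1058] side@ [0.5052 0.1025]
W1 [ 0.5019 -0.3358  0.022 ] 0.2 0.2 top
[... 659 characters left out ...]
[0.6791 0.0929 0.0181] 1.0 0.6 top@ 0.018 [0.6811 0.0916] side@ [0.6774 0.0938]
H2 [0.5914 0.0884 0.0268] 0.3 0.2 top@ 0.018 [0.5924 0.0898] side@ [0.5975 0.0949]
H3 [ 0.6779 -0.0732  0.02  ] 1.3 0.9 top@ 0.018 [ 0.681 -0.075] side@ [ 0.677  -0.0712]
H4 [ 0.5944 -0.0743  0.0211] 0.5 0.3 top@ 0.018 [ 0.5959 -0.0752] side@ [ 0.5956 -0.0722]
S1 [ 0.6763 -0.1618  0.0159] 0.4 0.3 top@ 0.018 [ 0.6765 -0.162 ] side@ [ 0.6739 -0.1625]
S2 [ 0.5595 -0.1675  0.0136] 0.5 0.3 top@ 0.018 [ 0.558  -0.1661] side@ [ 0.5576 -0.1699]
S3 [ 0.6816 -0.3127  0.0214] 0.6 0.4 top@ 0.018 [ 0.6837 -0.3147] side@ [ 0.683  -0.3114]
S4 [ 0.5664 -0.3181  0.0226] 1.2 1.0 top@ 0.018 [ 0.5694 -0.3213] side@ [ 0.567  -0.3159]
```

```bash
cat > go.py <<'E'
import sys; from h import *
from scipy.spatial.transform import Rotation as R
s=observe(); r=R.from_rotvec(s["ee_rot"]); M=r.as_matrix(); p=np.array(s["tool_pos"])
hd=np.degrees(np.arctan2(M[1,0],M[0,0]))
print("t",round(s["time"],1),"p",p.round(4),"hd",round(hd,1),"tilt",M[:2,2].round(4),"F",np.round(s["ft_force"],1),"w",round(s["grip_width"]*.0854,4),"gf",round(s["grip_force"],1),"q7",round(s["q"][6],2))
a=list(map(float,sys.argv[1:]))
for i in range(0,len(a),4):
    x,y,z,h=a[i:i+4]; d=(hd-h+180)%360-180
    c,n=np.cos(np.radians(h)),np.sin(np.radians(h))
    dx,dy,dz=np.array([x,y,z])-p
    print("turn z %.3f  shift after turn: x %.4f y %.4f z %.4f"%(np.radians(d),c*dx+n*dy,n*dx-c*dy,-dz))
    hd=h;p=np.array([x,y,z])
E
python3 go.py .415 .337 .1 173.5 .415 .337 .004 173.5
```

```text
t 0.1 p [0.2431 0.6021 0.2302] hd 158.0 tilt [-0.0009 -0.0022] F [0.4 0.6 0.1] w 0.0852 gf 0.0 q7 -0.04
turn z -0.270  shift after turn: x -0.2008 y -0.2439 z 0.1302
turn z 0.000  shift after turn: x 0.0000 y 0.0000 z 0.0960
```

```bash
python3 -m pendant '[[0.05,0,0,0.01,0,0,-0.09],[0.05,0,0,0.01,0,0,-0.09],[0.05,0,0,0.01,0,0,-0.09],[0.05,-0.02,-0.0244,0.01,0,0,0],[0.05,-0.02,-0.0244,0.01,0,0,0],[0.05,-0.02,-0.0244,0.01,0,0,0],[0.05,-0.02,-0.0244,0.01,0,0,0],[0.05,-0.02,-0.0244,0.01,0,0,0],[0.05,-0.02,-0.0244,0.01,0,0,0],[0.05,-0.02,-0.0244,0.01,0,0,0],[0.05,-0.02,-0.0244,0.01,0,0,0],[0.05,-0.02,-0.0244,0.01,0,0,0],[0.05,-0.02,-0.0244,0.01,0,0,0],[0.05,0,0,0,0,0,0]]'; python3 go.py .415 .337 .004 173.5
python3 - <<'E'
from h import *
im=grab_frame("top")[:,:,::-1]; cv2.imwrite("pics/k1.png",cv2.resize(im[130:310,130:370],None,fx=3,fy=3,interpolation=cv2.INTER_CUBIC))
E
```

```text
time: 1.27
tool_pos: [0.4182, 0.3282, 0.099]
ee_rot: [-0.197, -3.135, 0.015]
ft_force: [-0.3, -0.3, 0.1]
grip_width: 0.586
grip_force: 0.0
t 1.3 p [0.4182 0.3282 0.099 ] hd 172.8 tilt [-0.001  -0.0095] F [-0.3 -0.3  0.1] w 0.0501 gf 0.0 q7 0.64
turn z -0.012  shift after turn: x 0.0042 y 0.0084 z 0.0950
```

```bash
python3 -m pendant '[[0.05,0,0,0,0,0,0],[0.05,0,0,0,0,0,0]]' >/dev/null; python3 go.py .415 .337 .004 173.5
```

```text
t 1.5 p [0.4136 0.3391 0.1014] hd 173.6 tilt [-0.0005  0.0014] F [0.3 0.7 0.1] w 0.0497 gf 0.0 q7 0.64
turn z 0.002  shift after turn: x -0.0017 y -0.0019 z 0.0974
```

View pics/k1.png

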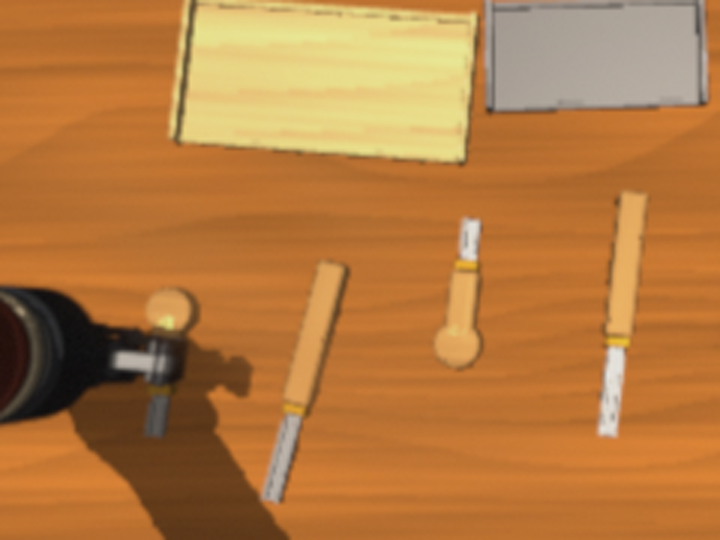

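The wrist is above the left palm gouge (crop 160,350), with the fingers astride its handle just behind the ferrule; all other items are unchanged.

```bash
python3 -m pendant '[[0.05,-0.0017,-0.0019,0.02,0,0,0],[0.05,0,0,0.02,0,0,0],[0.05,0,0,0.02,0,0,0],[0.05,0,0,0.015,0,0,0],[0.05,0,0,0.012,0,0,0],[0.05,0,0,0.0104,0,0,0],[0.05,0,0,0,0,0,0],[0.05,0,0,0,0,0,0],[0.015,0,0,0,0,0,0],[0.015,0,0,0,0,0,0],[0.015,0,0,0,0,0,0],[0.015,0,0,0,0,0,0],[0.015,0,0,0,0,0,0]]' 40; python3 go.py .621 -.2405 .1 93.5
```

```text
time: 2.57
tool_pos: [0.4165, 0.3365, 0.0051]
ee_rot: [0.178, 3.135, 0.004]
ft_force: [-0.1, 0.2, 5.8]
grip_width: 0.248
grip_force: 40.4
t 2.6 p [0.4165 0.3365 0.0051] hd 173.5 tilt [0.0019 0.0022] F [-0.1  0.2  5.8] w 0.0212 gf 40.4 q7 0.62
turn z 1.396  shift after turn: x -0.5884 y 0.1689 z -0.0949
```

```bash
python3 -m pendant '[[0.015,0,0,-0.02,0,0,0],[0.015,0,0,-0.02,0,0,0],[0.015,0,0,-0.02,0,0,0.116],[0.015,0,0,-0.02,0,0,0.116],[0.015,0,0,-0.02,0,0,0.116],[0.015,0,0,0,0,0,0.116],[0.015,0,0,0,0,0,0.116],[0.015,0,0,0,0,0,0.116],[0.015,0,0,0,0,0,0.116],[0.015,0,0,0,0,0,0.116],[0.015,0,0,0,0,0,0.116],[0.015,0,0,0,0,0,0.116],[0.015,0,0,0,0,0,0.116],[0.015,0,0,0,0,0,0.12],[0.015,0,0,0,0,0,0],[0.015,0,0,0,0,0,0]]'; python3 go.py .6465 -.248 .1 93.5
```

```text
time: 3.9
tool_pos: [0.4154, 0.3353, 0.1037]
ee_rot: [2.149, 2.291, -0.002]
ft_force: [0.3, -0.9, -0.8]
grip_width: 0.246
grip_force: 39.6
t 3.9 p [0.4154 0.3353 0.1037] hd 93.7 tilt [-0.0006 -0.0008] F [ 0.3 -0.9 -0.8] w 0.021 gf 39.6 q7 -0.36
turn z 0.003  shift after turn: x -0.5963 y 0.1951 z 0.0037
```

```bash
python3 -m pendant '[[0.015,-0.02,0.0066,0,0,0,0.003],[0.015,-0.036,0.0118,0,0,0,0],[0.015,-0.036,0.0118,0,0,0,0],[0.015,-0.036,0.0118,0,0,0,0],[0.015,-0.036,0.0118,0,0,0,0],[0.015,-0.036,0.0118,0,0,0,0],[0.015,-0.036,0.0118,0,0,0,0],[0.015,-0.036,0.0118,0,0,0,0],[0.015,-0.036,0.0118,0,0,0,0],[0.015,-0.036,0.0118,0,0,0,0],[0.015,-0.036,0.0118,0,0,0,0],[0.015,-0.036,0.0118,0,0,0,0],[0.015,-0.036,0.0118,0,0,0,0],[0.015,-0.036,0.0118,0,0,0,0],[0.015,-0.036,0.0118,0,0,0,0],[0.015,-0.036,0.0118,0,0,0,0],[0.015,-0.036,0.0118,0,0,0,0],[0.015,0,0,0,0,0,0],[0.015,0,0,0,0,0,0],[0.015,0,0,0,0,0,0]]'; python3 go.py .6465 -.248 .009 93.5
```

```text
time: 5.57
tool_pos: [0.6449, -0.2474, 0.1032]
ee_rot: [-2.153, -2.284, -0.001]
ft_force: [-0.8, 1.4, -1.0]
grip_width: 0.241
grip_force: 39.6
t 5.6 p [ 0.6449 -0.2474  0.1032] hd 93.4 tilt [-0.0014  0.0021] F [-0.8  1.4 -1. ] w 0.0206 gf 39.6 q7 0.56
turn z -0.002  shift after turn: x -0.0006 y 0.0016 z 0.0942
```

```bash
python3 -m pendant '[[0.015,-0.0006,0.0016,0.02,0,0,0],[0.015,0,0,0.02,0,0,0],[0.015,0,0,0.02,0,0,0],[0.015,0,0,0.015,0,0,0],[0.015,0,0,0.01,0,0,0],[0.015,0,0,0.008,0,0,0],[0.015,0,0,0,0,0,0],[0.015,0,0,0,0,0,0]]'; python3 go.py .6465 -.248 .009 93.5
python3 - <<'E'
from h import *
a=grab_frame("top")[:,:,::-1][110:210,360:510]; b=grab_frame("side")[:,:,::-1][190:300,345:475]
f=lambda i,w: cv2.resize(i,(w,w*i.shape[0]//i.shape[1]),interpolation=cv2.INTER_CUBIC)
a,b=f(a,400),f(b,390); h=max(len(a),len(b)); z=np.zeros((h,790,3),np.uint8); z[:len(a),:400]=a; z[:len(b),400:]=b; cv2.imwrite("pics/k2.png",z)
E
```

```text
time: 6.23
tool_pos: [0.6477, -0.248, 0.0114]
ee_rot: [2.154, 2.286, 0.001]
ft_force: [0.7, -0.1, -0.4]
grip_width: 0.247
grip_force: 39.9
t 6.2 p [ 0.6477 -0.248   0.0114] hd 93.4 tilt [0.0008 0.    ] F [ 0.7 -0.1 -0.4] w 0.0211 gf 39.9 q7 0.58
turn z -0.002  shift after turn: x 0.0001 y -0.0012 z 0.0024
```

View pics/k2.png

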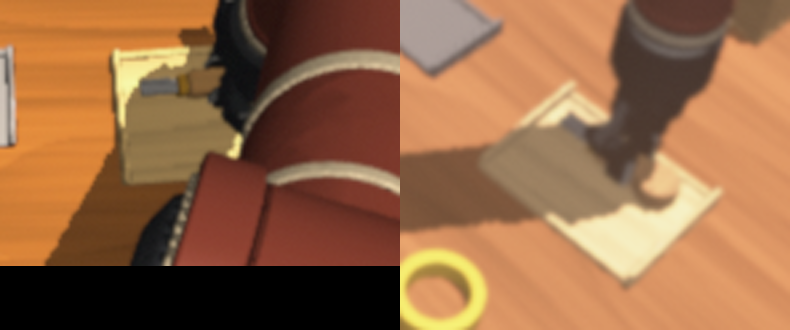

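The gouge lies along the short tray's far half: the blade tip is inside the left wall (left crop 140,88) and the knob inside the right wall (right crop 660,190).

```bash
python3 -m pendant '[[0.015,0,0,0.0015,0,0,0],[0.015,0,0,0,0,0,0],[0.036,0,0,0,0,0,0],[0.036,0,0,0,0,0,0],[0.036,0,0,0,0,0,0],[0.036,0,0,-0.01,0,0,0],[0.036,0,0,-0.02,0,0,0],[0.036,0,0,-0.03,0,0,0],[0.036,0,0,-0.03,0,0,0],[0.05,0,0,0,0,0,0],[0.05,0,0,0,0,0,0]]'; python3 go.py .442 .1135 .1 93.5; python3 go.py .442 .1135 .1 174.6
```

```text
time: 7.25
tool_pos: [0.6489, -0.2496, 0.1031]
ee_rot: [2.152, 2.281, 0.004]
ft_force: [0.1, 0.3, -0.6]
grip_width: 0.588
grip_force: 0.0
t 7.2 p [ 0.6489 -0.2496  0.1031] hd 93.3 tilt [ 0.0059 -0.0025] F [ 0.1  0.3 -0.6] w 0.0502 gf 0.0 q7 0.56
turn z -0.003  shift after turn: x 0.3751 y -0.1844 z 0.0031
t 7.2 p [ 0.6489 -0.2496  0.1031] hd 93.3 tilt [ 0.0059 -0.0025] F [ 0.1  0.3 -0.6] w 0.0502 gf 0.0 q7 0.56
turn z -1.419  shift after turn: x 0.2402 y 0.3421 z 0.0031
```

```bash
python3 -m pendant '[[0.05,0.0341,-0.0168,0,0,0,0],[0.05,0.0341,-0.0168,0,0,0,0],[0.05,0.0341,-0.0168,0,0,0,0],[0.05,0.0341,-0.0168,0,0,0,0],[0.05,0.0341,-0.0168,0,0,0,0],[0.05,0.0341,-0.0168,0,0,0,0],[0.05,0.0341,-0.0168,0,0,0,0],[0.05,0.0341,-0.0168,0,0,0,0],[0.05,0.0341,-0.0168,0,0,0,0],[0.05,0.0341,-0.0168,0,0,0,0],[0.05,0.0341,-0.0168,0,0,0,0],[0.05,0,0,0,0,0,-0.12],[0.05,0,0,0,0,0,-0.12],[0.05,0,0,0,0,0,-0.12],[0.05,0,0,0,0,0,-0.12],[0.05,0,0,0,0,0,-0.12],[0.05,0,0,0,0,0,-0.12],[0.05,0,0,0,0,0,-0.12],[0.05,0,0,0,0,0,-0.12],[0.05,0,0,0,0,0,-0.12]]'; python3 -m pendant '[[0.05,0,0,0,0,0,-0.113],[0.05,0,0,0,0,0,-0.113],[0.05,0,0,0,0,0,-0.113],[0.05,0,0,0,0,0,0],[0.05,0,0,0,0,0,0],[0.05,0,0,0,0,0,0]]'; python3 go.py .442 .1135 .006 174.6
```

```text
time: 8.92
tool_pos: [0.4402, 0.1148, 0.0989]
ee_rot: [-0.665, -3.069, 0.002]
ft_force: [-0.6, -0.5, -0.7]
grip_width: 0.585
grip_force: 0.0
time: 9.42
tool_pos: [0.4406, 0.1149, 0.0992]
ee_rot: [-0.151, -3.137, 0.001]
ft_force: [0.2, 0.1, -0.4]
grip_width: 0.585
grip_force: 0.0
t 9.4 p [0.4406 0.1149 0.0992] hd 174.5 tilt [-0.0009 -0.0003] F [ 0.2  0.1 -0.4] w 0.0499 gf 0.0 q7 1.02
turn z -0.002  shift after turn: x -0.0015 y -0.0013 z 0.0932
```

```bash
python3 -m pendant '[[0.05,-0.0015,-0.0013,0.02,0,0,0],[0.05,0,0,0.02,0,0,0],[0.05,0,0,0.02,0,0,0],[0.05,0,0,0.015,0,0,0],[0.05,0,0,0.01,0,0,0],[0.05,0,0,0.0082,0,0,0],[0.05,0,0,0,0,0,0],[0.05,0,0,0,0,0,0],[0.015,0,0,0,0,0,0],[0.015,0,0,0,0,0,0],[0.015,0,0,0,0,0,0],[0.015,0,0,0,0,0,0],[0.015,0,0,0,0,0,0]]'; python3 go.py  .5954 -.2315 .1 93.5
```

```text
time: 10.5
tool_pos: [0.4429, 0.1139, 0.0071]
ee_rot: [0.147, 3.136, 0.001]
ft_force: [-0.3, 0.1, 6.3]
grip_width: 0.247
grip_force: 40.5
t 10.5 p [0.4429 0.1139 0.0071] hd 174.6 tilt [0.0018 0.0006] F [-0.3  0.1  6.3] w 0.0211 gf 40.5 q7 0.98
turn z 1.416  shift after turn: x -0.3541 y 0.1311 z -0.0929
```

```bash
python3 -m pendant '[[0.015,0,0,-0.02,0,0,0],[0.015,0,0,-0.025,0,0,0],[0.015,0,0,-0.025,0,0,0.118],[0.015,0,0,-0.025,0,0,0.118],[0.015,0,0,0,0,0,0.118],[0.015,0,0,0,0,0,0.118],[0.015,0,0,0,0,0,0.118],[0.015,0,0,0,0,0,0.118],[0.015,0,0,0,0,0,0.118],[0.015,0,0,0,0,0,0.118],[0.015,0,0,0,0,0,0.118],[0.015,0,0,0,0,0,0.118],[0.015,0,0,0,0,0,0.118],[0.015,0,0,0,0,0,0.118]]'; python3 -m pendant '[[0.015,-0.0354,0.0131,0,0,0,0],[0.015,-0.0354,0.0131,0,0,0,0],[0.015,-0.0354,0.0131,0,0,0,0],[0.015,-0.0354,0.0131,0,0,0,0],[0.015,-0.0354,0.0131,0,0,0,0],[0.015,-0.0354,0.0131,0,0,0,0],[0.015,-0.0354,0.0131,0,0,0,0],[0.015,-0.0354,0.0131,0,0,0,0],[0.015,-0.0354,0.0131,0,0,0,0],[0.015,-0.0354,0.0131,0,0,0,0],[0.015,0,0,0,0,0,0],[0.015,0,0,0,0,0,0],[0.015,0,0,0,0,0,0]]';python3 go.py .5954 -.2315 .011 93.5
```

```text
time: 11.67
tool_pos: [0.4419, 0.1136, 0.1012]
ee_rot: [-2.159, -2.282, 0.0]
ft_force: [-0.0, 0.8, -1.0]
grip_width: 0.249
grip_force: 39.6
time: 12.75
tool_pos: [0.5939, -0.2308, 0.1005]
ee_rot: [-2.151, -2.286, -0.0]
ft_force: [-0.9, 1.0, -0.6]
grip_width: 0.246
grip_force: 39.7
t 12.8 p [ 0.5939 -0.2308  0.1005] hd 93.5 tilt [-0.0017  0.0019] F [-0.9  1.  -0.6] w 0.021 gf 39.7 q7 0.58
turn z -0.000  shift after turn: x -0.0008 y 0.0015 z 0.0895
```

```bash
python3 -m pendant '[[0.015,-0.0008,0.0015,0.02,0,0,0],[0.015,0,0,0.02,0,0,0],[0.015,0,0,0.02,0,0,0],[0.015,0,0,0.015,0,0,0],[0.015,0,0,0.008,0,0,0],[0.015,0,0,0.006,0,0,0],[0.015,0,0,0,0,0,0],[0.015,0,0,0,0,0,0],[0.036,0,0,0,0,0,0],[0.036,0,0,0,0,0,0],[0.036,0,0,0,0,0,0],[0.036,0,0,-0.01,0,0,0],[0.036,0,0,-0.02,0,0,0],[0.036,0,0,-0.03,0,0,0],[0.036,0,0,-0.03,0,0,0],[0.066,0,0,0,0,0,0],[0.066,0,0,0,0,0,0]]'; python3 go.py .4355 -.352 .1 175
```

```text
time: 14.17
tool_pos: [0.5978, -0.2333, 0.1056]
ee_rot: [2.149, 2.284, 0.004]
ft_force: [0.3, -0.8, -0.5]
grip_width: 0.692
grip_force: 0.0
t 14.2 p [ 0.5978 -0.2333  0.1056] hd 93.5 tilt [ 0.0057 -0.0023] F [ 0.3 -0.8 -0.5] w 0.0591 gf 0.0 q7 0.58
turn z -1.423  shift after turn: x 0.1514 y -0.1324 z 0.0056
```

```bash
python3 -m pendant '[[0.066,0,0,0,0,0,-0.1186],[0.066,0,0,0,0,0,-0.1186],[0.066,0,0,0,0,0,-0.1186],[0.066,0,0,0,0,0,-0.1186],[0.066,0,0,0,0,0,-0.1186],[0.066,0,0,0,0,0,-0.1186],[0.066,0,0,0,0,0,-0.1186],[0.066,0,0,0,0,0,-0.1186],[0.066,0,0,0,0,0,-0.1186],[0.066,0,0,0,0,0,-0.1186],[0.066,0,0,0,0,0,-0.1186],[0.066,0,0,0,0,0,-0.1186],[0.066,0,0,0,0,0,0]]'; python3 -m pendant '[[0.066,0.0252,-0.0221,0,0,0,0],[0.066,0.0252,-0.0221,0,0,0,0],[0.066,0.0252,-0.0221,0,0,0,0],[0.066,0.0252,-0.0221,0,0,0,0],[0.066,0.0252,-0.0221,0,0,0,0],[0.066,0.0252,-0.0221,0,0,0,0],[0.066,0,0,0,0,0,0],[0.066,0,0,0,0,0,0],[0.066,0,0,0,0,0,0]]'
python3 go.py .4355 -.352 .005 175
python3 - <<'E'
from h import *
a=grab_frame("top")[:,:,::-1][115:275,370:530]; b=grab_frame("side")[:,:,::-1][200:360,340:480]
f=lambda i,w: cv2.resize(i,(w,w*i.shape[0]//i.shape[1]),interpolation=cv2.INTER_CUBIC)
a,b=f(a,400),f(b,390); h=max(len(a),len(b)); z=np.zeros((h,790,3),np.uint8); z[:len(a),:400]=a; z[:len(b),400:]=b; cv2.imwrite("pics/k3.png",z)
E
```

```text
time: 15.25
tool_pos: [0.5952, -0.2325, 0.1013]
ee_rot: [-0.134, -3.137, -0.002]
ft_force: [-0.5, 0.6, -0.3]
grip_width: 0.773
grip_force: 0.0
time: 16.0
tool_pos: [0.4343, -0.351, 0.1021]
ee_rot: [0.139, 3.138, 0.001]
ft_force: [0.8, -0.2, 0.2]
grip_width: 0.772
grip_force: 0.0
t 16.0 p [ 0.4343 -0.351   0.1021] hd 174.9 tilt [0.0002 0.0008] F [ 0.8 -0.2  0.2] w 0.0659 gf 0.0 q7 1.95
turn z -0.001  shift after turn: x -0.0012 y -0.0009 z 0.0971
```

View pics/k3.png

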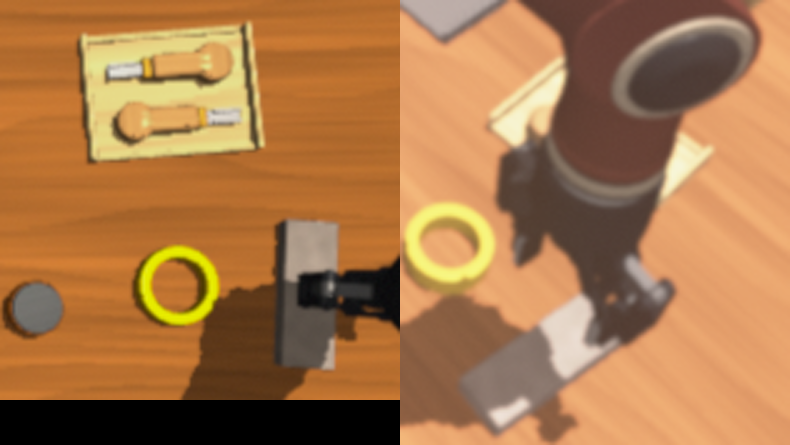

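Both palm gouges lie side by side inside the short tray (crop 170,65 and 180,120). The fingers are over the middle of the stone (320,290), and the tape (177,285) and jar (35,307) are untouched.

```bash
python3 -m pendant '[[0.066,-0.0012,-0.0009,0.02,0,0,0],[0.066,0,0,0.02,0,0,0],[0.066,0,0,0.02,0,0,0],[0.066,0,0,0.015,0,0,0],[0.066,0,0,0.013,0,0,0],[0.066,0,0,0.011,0,0,0],[0.066,0,0,0,0,0,0],[0.066,0,0,0,0,0,0],[0.035,0,0,0,0,0,0],[0.035,0,0,0,0,0,0],[0.035,0,0,0,0,0,0],[0.035,0,0,0,0,0,0],[0.035,0,0,0,0,0,0]]' 60; python3 go.py  .637 .0095 .1 90
```

```text
time: 17.18
tool_pos: [0.4362, -0.3529, 0.0045]
ee_rot: [0.136, 3.136, -0.002]
ft_force: [-0.5, 0.4, 5.0]
grip_width: 0.522
grip_force: 64.0
t 17.2 p [ 0.4362 -0.3529  0.0045] hd 175.0 tilt [ 0.0022 -0.0014] F [-0.5  0.4  5. ] w 0.0446 gf 64.0 q7 1.91
turn z 1.484  shift after turn: x 0.3624 y 0.2008 z -0.0955
```

```bash
python3 -m pendant '[[0.035,0,0,-0.02,0,0,0],[0.035,0,0,-0.025,0,0,0],[0.035,0,0,-0.025,0,0,0],[0.035,0,0,-0.025,0,0,0.1237],[0.035,0,0,0,0,0,0.1237],[0.035,0,0,0,0,0,0.1237],[0.035,0,0,0,0,0,0.1237],[0.035,0,0,0,0,0,0.1237],[0.035,0,0,0,0,0,0.1237],[0.035,0,0,0,0,0,0.1237],[0.035,0,0,0,0,0,0.1237],[0.035,0,0,0,0,0,0.1237],[0.035,0,0,0,0,0,0.1237],[0.035,0,0,0,0,0,0.1237],[0.035,0,0,0,0,0,0.1237],[0.035,0,0,0,0,0,0]]'; python3 -m pendant '[[0.035,0.0329,0.0182,0,0,0,0],[0.035,0.0329,0.0182,0,0,0,0],[0.035,0.0329,0.0182,0,0,0,0],[0.035,0.0329,0.0182,0,0,0,0],[0.035,0.0329,0.0182,0,0,0,0],[0.035,0.0329,0.0182,0,0,0,0],[0.035,0.0329,0.0182,0,0,0,0],[0.035,0.0329,0.0182,0,0,0,0],[0.035,0.0329,0.0182,0,0,0,0],[0.035,0.0329,0.0182,0,0,0,0],[0.035,0.0329,0.0182,0,0,0,0],[0.035,0,0,0,0,0,0],[0.035,0,0,0,0,0,0],[0.035,0,0,0,0,0,0]]';python3 go.py .637 .0095 .009 90
```

```text
time: 18.52
tool_pos: [0.4348, -0.3517, 0.0977]
ee_rot: [-2.222, -2.218, 0.001]
ft_force: [0.6, 0.1, -1.9]
grip_width: 0.52
grip_force: 63.1
time: 19.68
tool_pos: [0.6346, 0.0091, 0.0975]
ee_rot: [-2.218, -2.224, 0.003]
ft_force: [-0.0, -1.4, -2.1]
grip_width: 0.526
grip_force: 63.1
t 19.7 p [0.6346 0.0091 0.0975] hd 90.1 tilt [-0.0019 -0.0009] F [-0.  -1.4 -2.1] w 0.0449 gf 63.1 q7 0.2
turn z 0.002  shift after turn: x 0.0004 y 0.0024 z 0.0885
```

```bash
python3 -m pendant '[[0.035,0.0004,0.0024,0.02,0,0,0],[0.035,0,0,0.02,0,0,0],[0.035,0,0,0.02,0,0,0],[0.035,0,0,0.015,0,0,0],[0.035,0,0,0.007,0,0,0],[0.035,0,0,0.006,0,0,0],[0.035,0,0,0,0,0,0],[0.035,0,0,0,0,0,0],[0.058,0,0,0,0,0,0],[0.058,0,0,0,0,0,0],[0.058,0,0,0,0,0,0],[0.058,0,0,-0.01,0,0,0],[0.058,0,0,-0.02,0,0,0],[0.058,0,0,-0.03,0,0,0],[0.058,0,0,-0.03,0,0,0],[0.05,0,0,0,0,0,0],[0.05,0,0,0,0,0,0]]'; python3 go.py .4675 -.009 .1 173.3
```

```text
time: 21.1
tool_pos: [0.6397, 0.0097, 0.1036]
ee_rot: [2.218, 2.218, 0.007]
ft_force: [0.2, 0.3, -0.2]
grip_width: 0.59
grip_force: 0.0
t 21.1 p [0.6397 0.0097 0.1036] hd 90.0 tilt [0.0062 0.    ] F [ 0.2  0.3 -0.2] w 0.0504 gf 0.0 q7 0.19
turn z -1.454  shift after turn: x 0.1689 y -0.0387 z 0.0036
```

```bash
python3 -m pendant '[[0.05,0,0,0,0,0,-0.1212],[0.05,0,0,0,0,0,-0.1212],[0.05,0,0,0,0,0,-0.1212],[0.05,0,0,0,0,0,-0.1212],[0.05,0,0,0,0,0,-0.1212],[0.05,0,0,0,0,0,-0.1212],[0.05,0,0,0,0,0,-0.1212],[0.05,0,0,0,0,0,-0.1212],[0.05,0,0,0,0,0,-0.1212],[0.05,0,0,0,0,0,-0.1212],[0.05,0,0,0,0,0,-0.1212],[0.05,0,0,0,0,0,-0.1212],[0.05,0.033,-0.0077,0,0,0,0],[0.05,0.034,-0.0077,0,0,0,0],[0.05,0.034,-0.0077,0,0,0,0],[0.05,0.034,-0.0077,0,0,0,0],[0.05,0.034,-0.0077,0,0,0,0],[0.05,0,0,0,0,0,0],[0.05,0,0,0,0,0,0],[0.05,0,0,0,0,0,0]]'
python3 go.py .4675 -.009 .006 173.3
```

```text
time: 22.77
tool_pos: [0.4662, -0.0087, 0.1002]
ee_rot: [0.183, 3.135, 0.0]
ft_force: [0.9, 0.9, 0.6]
grip_width: 0.586
grip_force: 0.0
t 22.8 p [ 0.4662 -0.0087  0.1002] hd 173.3 tilt [0.0008 0.0001] F [0.9 0.9 0.6] w 0.0501 gf 0.0 q7 1.31
turn z 0.001  shift after turn: x -0.0014 y -0.0002 z 0.0942
```

```bash
python3 -m pendant '[[0.05,-0.0014,-0.0002,0.02,0,0,0],[0.05,0,0,0.02,0,0,0],[0.05,0,0,0.02,0,0,0],[0.05,0,0,0.015,0,0,0],[0.05,0,0,0.01,0,0,0],[0.05,0,0,0.0092,0,0,0],[0.05,0,0,0,0,0,0],[0.05,0,0,0,0,0,0],[0.015,0,0,0,0,0,0],[0.015,0,0,0,0,0,0],[0.015,0,0,0,0,0,0],[0.015,0,0,0,0,0,0],[0.015,0,0,0,0,0,0]]' 50; python3 go.py  .6445 .1832 .1 84.4
```

```text
time: 23.85
tool_pos: [0.4676, -0.0091, 0.007]
ee_rot: [0.183, 3.134, 0.0]
ft_force: [-0.3, -1.0, 5.9]
grip_width: 0.244
grip_force: 49.9
t 23.9 p [ 0.4676 -0.0091  0.007 ] hd 173.3 tilt [0.0021 0.    ] F [-0.3 -1.   5.9] w 0.0208 gf 49.9 q7 1.28
turn z 1.552  shift after turn: x 0.2086 y 0.1573 z -0.0930
```

```bash
python3 -m pendant '[[0.015,0,0,-0.02,0,0,0],[0.015,0,0,-0.025,0,0,0],[0.015,0,0,-0.025,0,0,0],[0.015,0,0,-0.025,0,0,0.1194],[0.015,0,0,0,0,0,0.1194],[0.015,0,0,0,0,0,0.1194],[0.015,0,0,0,0,0,0.1194],[0.015,0,0,0,0,0,0.1194],[0.015,0,0,0,0,0,0.1194],[0.015,0,0,0,0,0,0.1194],[0.015,0,0,0,0,0,0.1194],[0.015,0,0,0,0,0,0.1194],[0.015,0,0,0,0,0,0.1194],[0.015,0,0,0,0,0,0.1194],[0.015,0,0,0,0,0,0.1194],[0.015,0,0,0,0,0,0.1194]]'; python3 -m pendant '[[0.015,0.0261,0.0197,0,0,0,0],[0.015,0.0261,0.0197,0,0,0,0],[0.015,0.0261,0.0197,0,0,0,0],[0.015,0.0261,0.0197,0,0,0,0],[0.015,0.0261,0.0197,0,0,0,0],[0.015,0.0261,0.0197,0,0,0,0],[0.015,0.0261,0.0197,0,0,0,0],[0.015,0.0261,0.0197,0,0,0,0],[0.015,0,0,0,0,0,0],[0.015,0,0,0,0,0,0],[0.015,0,0,0,0,0,0]]';python3 go.py .6445 .1832 .011 84.4
```

```text
time: 25.18
tool_pos: [0.4664, -0.009, 0.101]
ee_rot: [-2.333, -2.103, 0.0]
ft_force: [-0.9, 0.1, -1.0]
grip_width: 0.247
grip_force: 49.2
time: 26.1
tool_pos: [0.6431, 0.1823, 0.1003]
ee_rot: [-2.328, -2.109, 0.004]
ft_force: [0.3, -0.2, -1.7]
grip_width: 0.241
grip_force: 49.4
t 26.1 p [0.6431 0.1823 0.1003] hd 84.4 tilt [-0.0023 -0.0014] F [ 0.3 -0.2 -1.7] w 0.0206 gf 49.4 q7 -0.11
turn z -0.001  shift after turn: x 0.0010 y 0.0013 z 0.0893
```

```bash
python3 -m pendant '[[0.015,0.001,0.0013,0.02,0,0,0],[0.015,0,0,0.02,0,0,0],[0.015,0,0,0.02,0,0,0],[0.015,0,0,0.015,0,0,0],[0.015,0,0,0.008,0,0,0],[0.015,0,0,0.006,0,0,0],[0.015,0,0,0,0,0,0],[0.015,0,0,0,0,0,0],[0.036,0,0,0,0,0,0],[0.036,0,0,0,0,0,0],[0.036,0,0,0,0,0,0],[0.036,0,0,-0.01,0,0,0],[0.036,0,0,-0.02,0,0,0],[0.036,0,0,-0.03,0,0,0],[0.036,0,0,-0.03,0,0,0],[0.05,0,0,0,0,0,0],[0.05,0,0,0,0,0,0]]'; python3 go.py .419 .2265 .1 166
```

```text
time: 27.52
tool_pos: [0.6475, 0.1844, 0.1056]
ee_rot: [2.325, 2.108, 0.009]
ft_force: [-0.3, 0.4, -0.4]
grip_width: 0.588
grip_force: 0.0
t 27.5 p [0.6475 0.1844 0.1056] hd 84.4 tilt [0.0061 0.0015] F [-0.3  0.4 -0.4] w 0.0502 gf 0.0 q7 -0.12
turn z -1.424  shift after turn: x 0.2319 y -0.0144 z 0.0056
```

```bash
python3 -m pendant '[[0.05,0,0,0,0,0,-0.1187],[0.05,0,0,0,0,0,-0.1187],[0.05,0,0,0,0,0,-0.1187],[0.05,0,0,0,0,0,-0.1187],[0.05,0,0,0,0,0,-0.1187],[0.05,0,0,0,0,0,-0.1187],[0.05,0,0,0,0,0,-0.1187],[0.05,0,0,0,0,0,-0.1187],[0.05,0,0,0,0,0,-0.1187],[0.05,0,0,0,0,0,-0.1187],[0.05,0,0,0,0,0,-0.1187],[0.05,0,0,0,0,0,-0.1187],[0.05,0.033,-0.002,0,0,0,0],[0.05,0.033,-0.002,0,0,0,0],[0.05,0.033,-0.002,0,0,0,0],[0.05,0.033,-0.002,0,0,0,0],[0.05,0.033,-0.002,0,0,0,0],[0.05,0.033,-0.002,0,0,0,0],[0.05,0.032,-0.002,0,0,0,0],[0.05,0,0,0,0,0,0]]'
python3 -m pendant '[[0.05,0,0,0,0,0,0],[0.05,0,0,0,0,0,0]]'
python3 go.py .419 .2265 .006 166
python3 - <<'E'
from h import *
a=grab_frame("top")[:,:,::-1][115:315,180:400]; cv2.imwrite("pics/k4.png",cv2.resize(a,None,fx=3,fy=3,interpolation=cv2.INTER_CUBIC)[:600])
E
```

```text
time: 29.18
tool_pos: [0.4101, 0.2268, 0.1011]
ee_rot: [-0.37, -3.109, 0.006]
ft_force: [-0.4, -0.1, 0.2]
grip_width: 0.59
grip_force: 0.0
time: 29.35
tool_pos: [0.4195, 0.2262, 0.102]
ee_rot: [0.383, 3.118, -0.0]
ft_force: [0.2, 0.9, -0.3]
grip_width: 0.583
grip_force: 0.0
t 29.4 p [0.4195 0.2262 0.102 ] hd 166.0 tilt [ 0.0006 -0.0002] F [ 0.2  0.9 -0.3] w 0.0497 gf 0.0 q7 0.8
turn z -0.000  shift after turn: x 0.0006 y 0.0002 z 0.0960
```

View pics/k4.png

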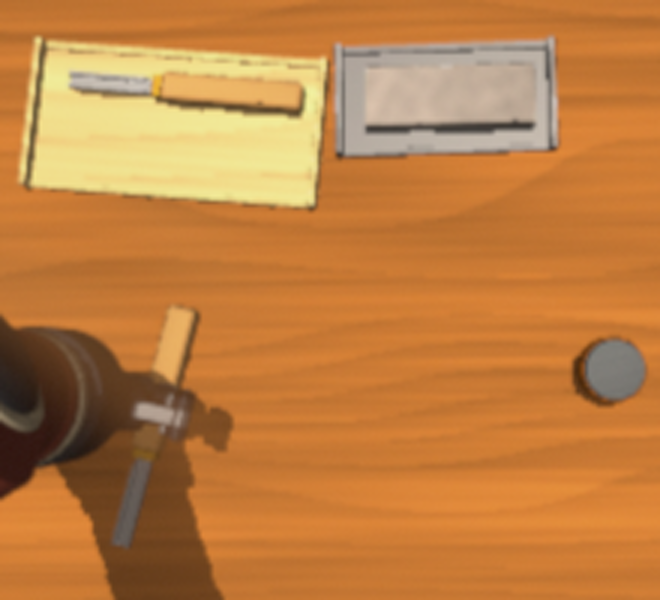

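The first long gouge lies in the far half of the long tray (crop 185,90) and the stone is in the holder (448,95). The fingers straddle the last gouge's handle (160,410).

```bash
python3 -m pendant '[[0.05,0.0006,0.0002,0.02,0,0,0],[0.05,0,0,0.02,0,0,0],[0.05,0,0,0.02,0,0,0],[0.05,0,0,0.015,0,0,0],[0.05,0,0,0.011,0,0,0],[0.05,0,0,0.01,0,0,0],[0.05,0,0,0,0,0,0],[0.05,0,0,0,0,0,0],[0.015,0,0,0,0,0,0],[0.015,0,0,0,0,0,0],[0.015,0,0,0,0,0,0],[0.015,0,0,0,0,0,0],[0.015,0,0,0,0,0,0]]' 50; python3 go.py  .5927 .1882 .1 84.4
```

```text
time: 30.48
tool_pos: [0.4192, 0.2269, 0.0069]
ee_rot: [0.383, 3.116, 0.002]
ft_force: [-0.1, -0.2, 6.4]
grip_width: 0.244
grip_force: 50.1
t 30.5 p [0.4192 0.2269 0.0069] hd 166.0 tilt [0.0019 0.001 ] F [-0.1 -0.2  6.4] w 0.0208 gf 50.1 q7 0.79
turn z 1.424  shift after turn: x -0.0216 y 0.1765 z -0.0931
```

```bash
python3 -m pendant '[[0.015,0,0,-0.02,0,0,0],[0.015,0,0,-0.025,0,0,0],[0.015,0,0,-0.025,0,0,0],[0.015,0,0,-0.025,0,0,0.1187],[0.015,0,0,0,0,0,0.1187],[0.015,0,0,0,0,0,0.1187],[0.015,0,0,0,0,0,0.1187],[0.015,0,0,0,0,0,0.1187],[0.015,0,0,0,0,0,0.1187],[0.015,0,0,0,0,0,0.1187],[0.015,0,0,0,0,0,0.1187],[0.015,0,0,0,0,0,0.1187],[0.015,0,0,0,0,0,0.1187],[0.015,0,0,0,0,0,0.1187],[0.015,0,0,0,0,0,0.1187]]'; python3 -m pendant '[[0.015,-0.0031,0.0252,0,0,0,0],[0.015,-0.0031,0.0252,0,0,0,0],[0.015,-0.0031,0.0252,0,0,0,0],[0.015,-0.0031,0.0252,0,0,0,0],[0.015,-0.0031,0.0252,0,0,0,0],[0.015,-0.0031,0.0252,0,0,0,0],[0.015,-0.0031,0.0252,0,0,0,0],[0.015,0,0,0,0,0,0],[0.015,0,0,0,0,0,0],[0.015,0,0,0,0,0,0]]';python3 go.py .5927 .1882 .011 84.4
```

```text
time: 31.73
tool_pos: [0.418, 0.2265, 0.1009]
ee_rot: [-2.333, -2.103, 0.001]
ft_force: [0.6, -0.3, -0.9]
grip_width: 0.245
grip_force: 49.3
time: 32.57
tool_pos: [0.5904, 0.188, 0.1003]
ee_rot: [-2.326, -2.109, 0.003]
ft_force: [-0.1, 0.0, -1.6]
grip_width: 0.245
grip_force: 49.4
t 32.6 p [0.5904 0.188  0.1003] hd 84.4 tilt [-0.0029  0.0002] F [-0.1  0.  -1.6] w 0.0209 gf 49.4 q7 -0.09
turn z 0.000  shift after turn: x 0.0004 y 0.0023 z 0.0893
```

Place, release, lift, and back off toward the robot for a clear view.

```bash
python3 -m pendant '[[0.015,0.0004,0.0018,0.02,0,0,0],[0.015,0,0,0.02,0,0,0],[0.015,0,0,0.02,0,0,0],[0.015,0,0,0.015,0,0,0],[0.015,0,0,0.008,0,0,0],[0.015,0,0,0.006,0,0,0],[0.015,0,0,0,0,0,0],[0.015,0,0,0,0,0,0],[0.036,0,0,0,0,0,0],[0.036,0,0,0,0,0,0],[0.036,0,0,0,0,0,0],[0.036,0,0,-0.01,0,0,0],[0.036,0,0,-0.02,0,0,0],[0.036,0,0,-0.03,0,0,0],[0.036,0,0,-0.03,0,0,0]]'; python3 -m pendant '[[0.036,0.02,-0.03,-0.01,0,0,0],[0.036,0.02,-0.03,-0.01,0,0,0],[0.036,0.02,-0.03,-0.01,0,0,0],[0.036,0.03,-0.02,-0.01,0,0,0],[0.036,0.03,-0.02,-0.01,0,0,0],[0.036,0.03,-0.02,-0.01,0,0,0],[0.036,0.03,-0.02,0,0,0,0],[0.036,0.03,-0.02,0,0,0,0],[0.036,0.03,0,0,0,0,0],[0.036,0.03,0,0,0,0,0],[0.036,0,0,0,0,0,0],[0.036,0,0,0,0,0,0],[0.036,0,0,0,0,0,0]]'; python3 - <<'E'
from h import *
t=grab_frame("top")[:,:,::-1]; s=grab_frame("side")[:,:,::-1]
cv2.imwrite("pics/f1.png",cv2.resize(t[115:275,180:480],None,fx=2.6,fy=2.6,interpolation=cv2.INTER_CUBIC))
cv2.imwrite("pics/f2.png",cv2.resize(s[115:305,235:465],None,fx=3.1,fy=3.1,interpolation=cv2.INTER_CUBIC))
E
```

```text
time: 33.82
tool_pos: [0.5933, 0.1877, 0.1032]
ee_rot: [-2.328, -2.109, 0.002]
ft_force: [1.5, -0.2, 1.0]
grip_width: 0.424
grip_force: 0.0
time: 34.9
tool_pos: [0.4315, 0.4739, 0.1624]
ee_rot: [2.328, 2.108, -0.001]
ft_force: [1.1, -0.3, 0.4]
grip_width: 0.424
grip_force: 0.0
```

View pics/f1.png

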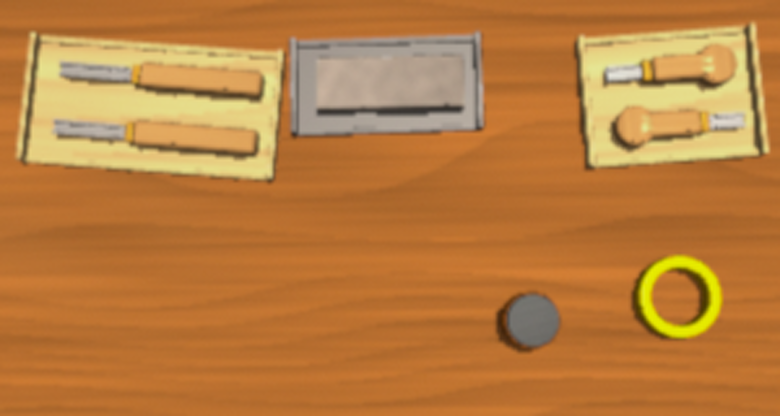

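View pics/f2.png

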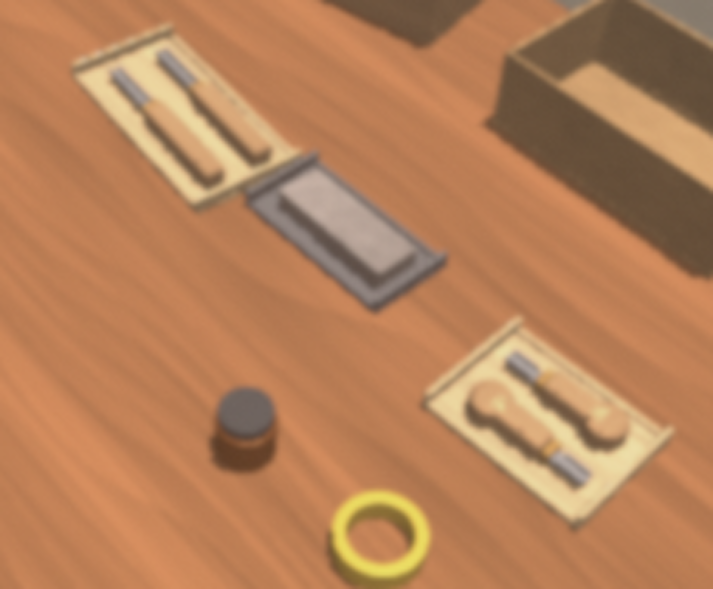

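All five lie inside their trays: long gouges (f1 160,75 and 155,135), stone (390,82), palm gouges (670,65 and 680,122). Jar and tape are in place. I'll check the stone's margin numerically, since it is the tightest.

```bash
python3 - <<'E'
from h import *
O[5]=(180,115,2.6);O[6]=(235,115,3.1)
t=[onz("top",px(5,u),.026) for u in((316,57),(462,53),(463,106),(317,110))]
s=[onz("side",px(6,u),.026) for u in((320,169),(414,240),(374,274),(280,200))]
h=[onz("top",px(5,u),.018) for u in((292,40),(481,34),(482,130),(294,136))]
for a in(t,s,h): print(np.round(np.mean(a,0),4),np.round(a,3).tolist())
E
```

```text
[0.6377 0.006 ] [[0.661, 0.07], [0.662, -0.058], [0.614, -0.058], [0.614, 0.07]]
[0.6363 0.0087] [[0.661, 0.071], [0.665, -0.046], [0.612, -0.053], [0.607, 0.064]]
[0.6367 0.0083] [[0.679, 0.092], [0.681, -0.076], [0.594, -0.075], [0.592, 0.091]]
```

The stone is centred to within 2–3 mm.

```bash
python3 -c "from bench import *; print(finish_job())"
```

```text
the job is handed in; nothing more can be done
None
```

The job is handed in at about 35 s of the 104 s: in the final pictures both long gouges, both palm gouges and the whetstone lie lengthwise in their own trays, with the jar and tape undisturbed; the judge's result was not shown.

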